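Set the pour-over stand to a glass and clamp it

ROBOT

A 6-joint arm with a two-finger parallel gripper is mounted at the origin on a cart in front of the work surface, level with it; the furniture and walls round the work are solid. World frame = base frame: x ahead of the robot, y to its left, z up, the work surface at z = 0. Lengths are in mm, angles in rad, forces in N, time in s.
With the tool pointing down it reaches from about 300 to 875 mm from the base axis. Payload 4.2 kg.
Tool frame: the origin (TCP) lies on the front face of the gripper's body, between the roots of the fingers; the fingertips stand 73 mm ahead of it and the grasp point (between the pads) lies 54 mm ahead of it; z points along the fingers, y is the line along which they close (so a half turn about z gives the same grasp; the last joint's range is limited). The gripper opens to 85 mm and grips with 20 to 120 N. Pads are 22 mm wide; open, the fingers measure 114 mm over their backs; the gripper's body (76 mm by 85 mm) begins 54 mm behind the grasp point. The pads swing forward as they close: fully open they stand 13 mm farther back than shut.
Start: joints at [-1.139, 0.32, 1.565, -0, 1.257, -0.02], TCP at [251.039, -517.313, 303.938] pointing down, gripper open.
Joint ranges: [-3.11, 3.11], [-0.84, 2.01], [0.21, 2.61], [-1.34, 4.49], [0.05, 2.63], [-2.56, 2.56]. Speed limits (rad/s): [2.57, 2.57, 3.14, 3.14, 3.14, 3.14].

INTERFACE

Orientations are given as [roll, pitch, yaw] about the fixed x, y, z axes, in that order (R = Rz(yaw) Ry(pitch) Rx(roll)).
In Python, from rig import r gives the robot as it stands.
- The arm moves only by the shell command python3 -m pendant 'ROWS' [OPENING] [FORCE]. ROWS is JSON, a list of rows, each an object of numbers: "dx", "dy", "dz": the shift along the tool's x, y, z as a fraction of full scale; "spin": the turn about the tool's z as a fraction of full scale. In form: [{"dx": .., "dy": .., "dz": .., "spin": ..}, ...]. A call has 1 to 5 rows; each row shifts and turns the commanded pose from where the row before left it, along the tool's axes as they then stand; what a row does not reach is not made up. Full scale, the value 1, is 20 cm for a shift and 360 degrees for a turn. A row lasts 1/12 s, in which the tool goes at most 41.7 mm and 7.16 degrees, less where a joint would pass 70% of its speed; a pose out of reach is approached as far as the arm can. A call with a number of a shift or a turn outside -1 to 1 is refused whole. A call with a gripper value outside its range is refused whole. OPENING is the closure, from 0 (fully open) to 1 (shut), set as the call begins (- or left out, the last holds). The fingers move at their own pace and stop on an object; FORCE is the grip in N (left out, the last holds). Time passes only in rows, so rows that do not move let the fingers close. It gives the time, the measured TCP pose, the force, the opening and the grip force at its end, in the units of the state.
- r.observe(): the state, without advancing time (a new reading comes with each control period).
- r.grab_frame(name): name is "scene" or "top" or "wrist"; returns a dict with "img" (400x640x3 uint8, blue, green, red), "range_z" (400x640 float32, mm along the optical axis (not along the pixel's ray), 0 where there is no reading), "intrinsics" (3x3 intrinsics, pixels), "rvec" (rotation vector, rad) and "tvec" (3), from world to camera coordinates, as OpenCV has them. Camera axes: x right, y down, z forward; pixel columns grow to the right and rows downward; lengths in mm; the calibration is good to about 2 mm. A picture is of the moment at which its call begins.
- r.job_done(): hands the job in; it is judged then, once.
The state is a dict: "clock": time; "joint_positions": joint angles; "dq": joint speeds; "joint_efforts": joint torques, N m; "eef_pos": TCP position; "orientation": TCP orientation; "contact_force": force on the tool from outside, world axes, zero at the start; "wrist_torque": the same for the moment, N m; "grip_width": finger opening in mm; "grasp_force": force on a finger pad.
Only numpy, scipy, OpenCV 4.12 (cv2) and the standard library are available. Lean on these libraries where they do the work, as an engineer would, in place of code of your own. Each camera call takes 0.05 s, during which the arm holds its last target. There are 200 camera calls.

TASK

Set the pour-over coffee stand to the glass standing on it: push the dripper arm down until the dripper's black seat just rests on the rim of the glass, gently because the glass is thin, and then swing the open clamp lever fully home so that the arm is locked there, still touching the rim. Leave the glass and the canister, cup and spoon beside it where they are.

Things in the scene. Friction and masses are not known exactly. Their poses are not given: they have to be found in the camera images.
- stand: Pour-over stand, fixed: dark wooden board 150 x 270 x 20 mm, round steel column 16 mm thick, its top 265 mm above the worktop. Origin: centre of the board's underside, z up. The column is at x 0, y +80 mm of this frame; the dripper arm points from it along -y, the clamp lever to -x. The cork disc under the glass (top 23 mm up) is centred at x 0, y -67 mm.
- drip_arm: Dark steel arm sliding on the column (95 mm of travel). Origin: column axis, 6 mm below the underside of its flat bar; axes as the stand's. Sleeve radius 15 mm, z -9 to 59 mm; bar 26 mm wide, z 6 to 18 mm, along -y. With the clamp open it stays where left (friction): about 4 N pushes it down, about 12 N lifts it. With the clamp locked it holds more than 10 N.
- ring (a point): Centre of the underside of the arm's holder ring (radius 50 mm), 147 mm from the column axis. The white dripper cup in it is 100 mm across, its top at most 68 mm above this point. Its black seat (94 mm across) hangs below and meets the glass: its underside is 12 to 26 mm below this point, differently each time, and is not reported. A spout 28 mm wide reaches 10 mm lower.
- thumb_rest (a point): Centre of the top of the round black rubber thumb rest (28 mm across) on the arm's bar, 75 mm from the column axis and 72 mm from the dripper's axis: the place to push the arm down from above. Moves with the arm, 25 mm above the arm's origin.
- lever_pin (a point): Centre of the clamp lever's vertical pin, 18 mm from the column axis on the stand's -x side, 31.5 mm above the arm's origin; moves with the arm.
- lever_tip (a point): Middle of the black grip of the clamp lever, 75 mm from the pin and level with it. The grip is 34 mm long along the lever, 12 mm thick, 20 mm tall; the lever behind it is 9 mm thick, 14 mm tall. There is free room on both its sides.
- clamp_lever (a joint): Lever angle in rad, swinging level about its pin. 0 = home (locked), at its stop: it points from the pin to the stand's -x, 40 degrees over to -y (the dripper's side). It opens clockwise seen from above; 1.6 = fully open, 52 degrees over to +y. Above about 1.0 it is free; below, its cam grips the column ever harder: 2 to 10 N at the grip. It stays where left; dragging it up or down shifts the arm.
- glass: Clear thin-walled drinking glass, 78 mm across, 87 mm tall, standing loose on the cork disc under the dripper. Origin: centre of its underside; the rim is 87 mm above it.
- canister: Cream sugar canister with lid and knob, 97 mm across, 130 mm tall, a bystander; origin: centre of its underside.
- cup: White espresso cup with a handle, red-brown inside, 62 x 92 x 51 mm, a bystander; origin at its underside.
- spoon: Steel teaspoon lying on the worktop, 130 mm long along its x, a bystander; origin: middle of its underside.
There are look-alikes about, which are no part of the job. Leave any orange look-alike of the glass alone.

How it is judged (in metres and radians):
On the way:
1. the dripper's seat rests on the glass while the clamp is still open (contact force between drip_arm and glass above 0.3 N and value of joint clamp_lever above 1.1 rad), for 0.3 s.
At the end, for the whole second after the job is handed in: The lever is home (within 0.2 rad of its locked stop), the arm's dripper still touches the glass with at least 0.3 N, and the glass stands upright within 10 mm of where it was (value of joint clamp_lever below 0.2 rad and contact force between drip_arm and glass above 0.3 N and distance of glass from where it was at the start of the episode below 0.01 m and angle between glass's own z axis and vertical below 0.05 rad).
It fails at once if the arm with its dripper presses on the thin glass with more than 15 N (contact force between drip_arm and glass above 15 N).
It fails at once if the canister, the cup or the spoon is moved by more than 30 mm (distance of any of canister, cup, spoon from where it was at the start of the episode above 0.03 m).
It also fails if it takes over 48 s, if anything falls off the work surface, if the arm or the gripper's body presses on something with over 40 N, if the wrist force passes 120 N, or if a joint passes its speed limit or range.

## Working session

There is one attempt and no reset: what is moved stays moved. The work goes in short steps, Python scripts to look and compute and a shell command to move; the robot and the scene stay as the last step left them, time stands still between calls to the robot, and variables do not carry over. Pictures are saved under pics/ and viewed, at most 10 in all, crops included, and the job is handed in when it is done.

```bash
mkdir -p pics; ls; python3 - <<'E'
from rig import r
import cv2,numpy as np
s=r.observe(); print({k:np.round(v,3).tolist() for k,v in s.items()})
for n in ["scene","top"]:
    f=r.grab_frame(n); cv2.imwrite(f"pics/{n}0.png",f["img"]); np.savez(f"{n}0.npz",**f)
    R=cv2.Rodrigues(f["rvec"])[0]; print(n,-R.T@np.ravel(f["tvec"]),R[2])
E
```

```text
pics
{'clock': 0.0, 'joint_positions': [-1.139, 0.32, 1.566, 0.0, 1.257, -0.02], 'dq': [0.001, 0.0, -0.0, 0.0, -0.001, 0.0], 'joint_efforts': [0.001, -41.552, -23.416, 0.0, 0.008, -0.0], 'eef_pos': [250.872, -516.982, 303.059], 'orientation': [-3.14, -0.0, 0.452], 'contact_force': [-0.756, 0.334, -0.113], 'wrist_torque': [0.034, -0.011, -0.018], 'grasp_force': 0.0, 'grip_width': 85.308}
scene [ -293.28739106 -1026.78040633   602.69384097] [ 0.70567839  0.55865273 -0.43580401]
top [ 302.76717023 -387.7109945  1282.42150739] [ 0.15556673 -0.01672598 -0.98768377]
```

View pics/scene0.png

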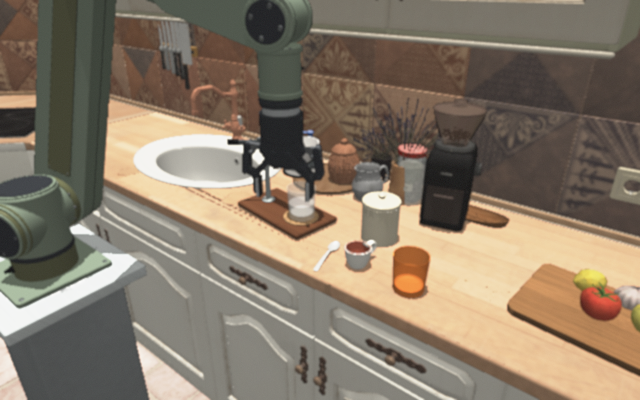

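View pics/top0.png

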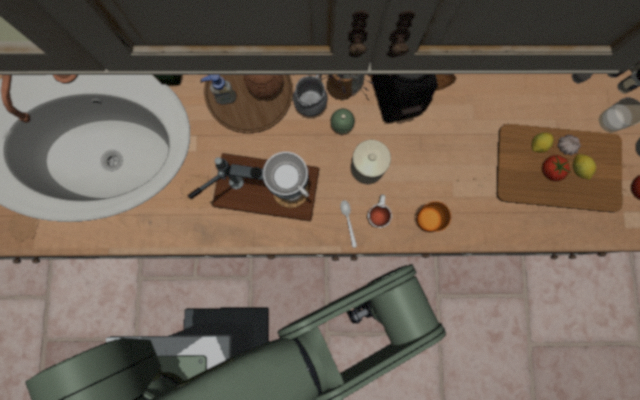

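The top view shows the stand with its board at u 215–318, v 155–218. The dripper is at about (287,177), the column near (237,183), and the open lever points to (192,194). The spoon, cup and canister are to the right of the stand. I'll crop closer.

```bash
cat > h.py <<'E'
import numpy as np,cv2
def load(n): return dict(np.load(n))
def cam(f):
    R=cv2.Rodrigues(f["rvec"])[0]; return R,np.ravel(f["tvec"])
def w(f,u,v,z=None):
    R,t=cam(f); d=R.T@np.linalg.inv(f["intrinsics"])@[u,v,1]; c=-R.T@t
    if z is None: return c+d*f["range_z"][int(round(v)),int(round(u))]
    return c+d*(z-c[2])/d[2]
def cloud(f):
    R,t=cam(f); v,u=np.mgrid[:400,:640]; d=np.stack([u,v,np.ones_like(u)],-1).reshape(-1,3)@np.linalg.inv(f["intrinsics"]).T
    return ((d*f["range_z"].reshape(-1,1)-t)@R).reshape(400,640,3)
def px(f,P): return cv2.projectPoints(np.float64(P).reshape(-1,3),f["rvec"],f["tvec"],f["intrinsics"],None)[0][:,0]
E
python3 - <<'E'
from h import *
f=load("top0.npz"); i=f["img"]
cv2.imwrite("pics/c1.png",cv2.resize(i[135:235,175:335],(800,500),interpolation=cv2.INTER_CUBIC))
P=cloud(f)
np.set_printoptions(suppress=True,precision=0)
for u,v in [(225,208),(310,170),(237,171),(248,172),(229,186),(200,188),(192,194),(287,177),(287,160),(372,160),(380,215),(348,225)]: print(u,v,P[v,u])
# board mask: brown dark at z~20
m=(abs(P[...,2]-20)<6); m[:, :200]=0;m[:,330:]=0;m[:140]=0;m[230:]=0
print(m.sum()); q=np.argwhere(m); x=P[m][:,:2].astype(np.float32); print(cv2.minAreaRect(x), x.min(0),x.max(0))
E
```

```text
225 208 [ 481. -145.   14.]
310 170 [ 582. -373.   20.]
237 171 [ 543. -205.  190.]
248 172 [ 541. -230.  187.]
229 186 [ 539. -156.   21.]
200 188 [ 500. -125.  208.]
192 194 [ 486. -107.  209.]
287 177 [ 527. -322.  198.]
287 160 [ 565. -322.  207.]
372 160 [ 584. -529.  122.]
380 215 [ 460. -560.    7.]
348 225 [ 434. -474.    8.]
3193
((538.3200073242188, -252.48817443847656), (269.7613525390625, 150.01101684570312), 81.15767669677734) [ 447. -394.] [ 632. -111.]
```

View pics/c1.png

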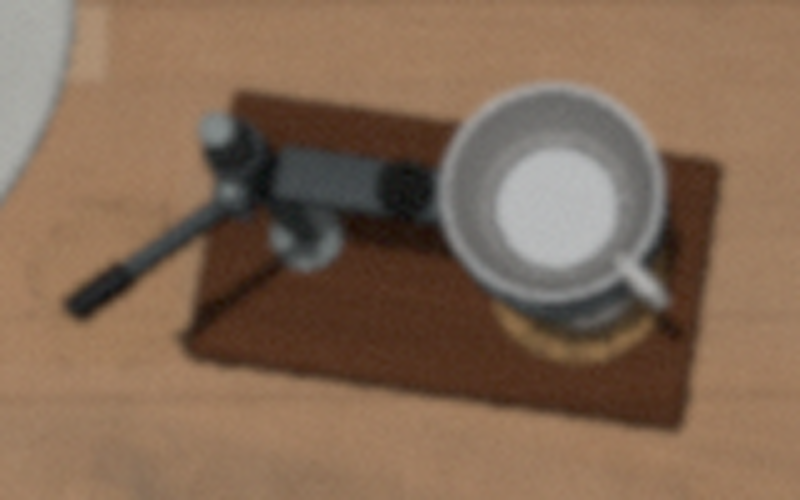

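The board fit gives 269.8 × 150.0 mm, which matches the given size. Next I'll fit the lever angle and arm height and check the column.

```bash
cat >> h.py <<'E'
a=np.radians(81.158); Y=np.array([np.cos(a),np.sin(a)]); X=np.array([Y[1],-Y[0]]); O=np.array([538.3,-252.5])
def st(x,y): return O+x*X+y*Y
def move(dxyz,yaw):
    c,s=np.cos(yaw),np.sin(yaw); d=np.asarray(dxyz)/200
    return np.round([c*d[0]+s*d[1], s*d[0]-c*d[1], -d[2]],4)
E
python3 - <<'E'
from h import *
np.set_printoptions(suppress=True,precision=1)
for n in ["top0.npz","scene0.npz"]:
    f=load(n);P=cloud(f); L=np.stack([(P[...,:2]-O)@X,(P[...,:2]-O)@Y,P[...,2]],-1)
    def sel(x0,x1,y0,y1,z0,z1):
        l=L.reshape(-1,3); return l[(l[:,0]>x0)&(l[:,0]<x1)&(l[:,1]>y0)&(l[:,1]<y1)&(l[:,2]>z0)&(l[:,2]<z1)]
    c=sel(-15,15,65,95,250,285);print("coltop",len(c),c.mean(0) if len(c) else 0)
    b=sel(-12,12,15,50,120,260);print("bar",len(b),np.median(b,0) if len(b) else 0)
    t=sel(-8,8,-3,12,120,260);print("thumb",len(t),np.median(t,0) if len(t) else 0)
    l=sel(-95,-30,60,170,150,260);print("lever",len(l))
    if len(l):
        vx,vy,x0,y0=cv2.fitLine(l[:,:2].astype(np.float32),cv2.DIST_HUBER,0,.01,.01).ravel(); print("ang",np.degrees(np.arctan2(vy,-vx)),x0,y0,np.percentile(l,[2,50,98],axis=0))
    d=sel(-60,60,-130,-15,130,270); print("drip",len(d),np.percentile(d,[1,50,99],axis=0) if len(d) else 0)
print("thumb",st(0,5),"pin",st(-18,80),"col",st(0,80))
E
```

```text
coltop 49 [ -0.2  79.2 261.5]
bar 152 [ -0.8  32.9 186.6]
thumb 43 [  0.5   4.7 192.6]
lever 189
ang -134.57103 -56.702553 116.99655 [[-82.5  90.  195.1]
 [-59.1 120.4 206.7]
 [-31.1 143.4 212.9]]
drip 1694 [[ -47.5 -116.2  182.7]
 [   1.2  -66.7  203.1]
 [  46.4  -20.6  236.3]]
coltop 0 0
bar 0 0
thumb 0 0
lever 121
ang -136.54756 -67.32037 123.897675 [[-83.7  96.7 191.9]
 [-68.3 123.5 201.4]
 [-36.6 142.7 209.1]]
drip 335 [[ -46.  -118.1  153.1]
 [  -0.5  -78.5  188.2]
 [  49.   -40.6  232.8]]
thumb [ 539.1 -247.6] pin [ 532.8 -170.7] col [ 550.6 -173.5]
```

Depths agree within about 3 mm: column top 261.5 against 265, so the thumb top is at about z 195 and the lever is about 45° open. Next I lift, spin and shut the gripper.

```bash
python3 -m pendant '[{"dz":-0.08,"spin":-0.0192},{"dz":-0.08,"spin":-0.0192},{"dz":-0.08,"spin":-0.0192},{"dz":-0.08,"spin":-0.0192},{"spin":-0.0192}]' 1 20
python3 -m pendant '[{"spin":-0.0192},{"spin":-0.0192},{"spin":-0.0192},{},{}]'
python3 - <<'E'
from h import *
from rig import r
s=r.observe();print(s["clock"],s["eef_pos"],s["orientation"],s["contact_force"])
print(move(np.r_[st(0,5),330]-s["eef_pos"],s["orientation"][2]))
E
```

```text
0.1 [ 250.9101421  -517.02275583  303.1626442 ] [-3.13996737e+00 -3.06377088e-05  4.51765005e-01] [-0.77523532 -0.09979453 -1.19347827]
[ 1.8844 -0.5832 -0.1342]validation failed for argument at $[0]...
validation failed for argument at $[0]...
```

```bash
python3 -m pendant '[{"dx":0,"dy":0,"dz":-0.08,"spin":-0.0192},{"dx":0,"dy":0,"dz":-0.08,"spin":-0.0192},{"dx":0,"dy":0,"dz":-0.08,"spin":-0.0192},{"dx":0,"dy":0,"dz":-0.08,"spin":-0.0192},{"dx":0,"dy":0,"dz":0,"spin":-0.0192}]' 1 20
python3 -m pendant '[{"dx":0,"dy":0,"dz":0,"spin":-0.0192},{"dx":0,"dy":0,"dz":0,"spin":-0.0192},{"dx":0,"dy":0,"dz":0,"spin":-0.0192},{"dx":0,"dy":0,"dz":0,"spin":0},{"dx":0,"dy":0,"dz":0,"spin":0}]'
python3 - <<'E'
from h import *
from rig import r
s=r.observe();print(s["clock"],s["eef_pos"],s["orientation"],s["contact_force"])
print(move(np.r_[st(0,5),330]-s["eef_pos"],s["orientation"][2]))
E
```

```text
clock: 0.52
eef_pos: [251.4, -518.1, 371.0]
orientation: [3.137, 0.003, 1.061]
contact_force: [0.4, -0.4, -0.0]
grip_width: 25.8
grasp_force: 0.0
clock: 0.93
eef_pos: [251.0, -517.2, 367.5]
orientation: [-3.141, -0.001, 1.414]
contact_force: [-0.4, 0.7, -1.1]
grip_width: 0.3
grasp_force: 0.0
0.9333 [ 251.01056587 -517.19108517  367.5177473 ] [-3.14119194e+00 -6.65899603e-04  1.41386019e+00] [-0.4094177   0.66966132 -1.11992601]
[1.5567 1.2119 0.1876]
```

```bash
python3 -m pendant '[{"dx":0.104,"dy":0.081,"dz":0,"spin":0},{"dx":0.104,"dy":0.081,"dz":0,"spin":0},{"dx":0.104,"dy":0.081,"dz":0,"spin":0},{"dx":0.104,"dy":0.081,"dz":0,"spin":0},{"dx":0.104,"dy":0.081,"dz":0,"spin":0}]'|head -2
python3 -m pendant '[{"dx":0.104,"dy":0.081,"dz":0,"spin":0},{"dx":0.104,"dy":0.081,"dz":0,"spin":0},{"dx":0.104,"dy":0.081,"dz":0,"spin":0},{"dx":0.104,"dy":0.081,"dz":0,"spin":0},{"dx":0.104,"dy":0.081,"dz":0,"spin":0}]'|head -2
python3 -m pendant '[{"dx":0.104,"dy":0.081,"dz":0,"spin":0},{"dx":0.104,"dy":0.081,"dz":0,"spin":0},{"dx":0.104,"dy":0.081,"dz":0,"spin":0},{"dx":0.104,"dy":0.081,"dz":0,"spin":0},{"dx":0,"dy":0,"dz":0,"spin":0}]'
cat > go.py <<'E'
from h import *
from rig import r
import sys
def go(x,y,z):
    s=r.observe();print(s["clock"],s["eef_pos"].round(1),s["orientation"].round(3),s["contact_force"].round(1))
    print(move(np.r_[st(x,y),z]-s["eef_pos"],s["orientation"][2]), "stand xy",(s["eef_pos"][:2]-O)@X,(s["eef_pos"][:2]-O)@Y)
if __name__=="__main__": go(*map(float,sys.argv[1:]))
E
python3 go.py 0 5 278
```

```text
clock: 1.35
eef_pos: [347.7, -426.0, 367.8]
clock: 1.77
eef_pos: [443.8, -335.5, 367.8]
clock: 2.18
eef_pos: [522.6, -261.4, 367.4]
orientation: [3.141, -0.002, 1.418]
contact_force: [0.1, -0.1, -0.7]
grip_width: -0.2
grasp_force: 0.0
2.1833 [ 522.6 -261.4  367.4] [ 3.141e+00 -2.000e-03  1.418e+00] [ 0.1 -0.1 -0.7]
[0.0809 0.0711 0.4468] stand xy -14.188019316258984 -11.196254001717472
```

```bash
python3 -m pendant '[{"dx":0.081,"dy":0.071,"dz":0,"spin":0},{"dx":0,"dy":0,"dz":0.12,"spin":0},{"dx":0,"dy":0,"dz":0.12,"spin":0},{"dx":0,"dy":0,"dz":0.12,"spin":0},{"dx":0,"dy":0,"dz":0.08,"spin":0}]'
python3 -m pendant '[{"dx":0,"dy":0,"dz":0,"spin":0},{"dx":0,"dy":0,"dz":0,"spin":0}]' >/dev/null
python3 go.py 0 5 268
python3 - <<'E'
from rig import r
import cv2,numpy as np
f=r.grab_frame("scene"); np.savez("s1.npz",**f)
f2=r.grab_frame("wrist"); np.savez("w1.npz",**f2)
a=cv2.resize(f["img"][100:260,220:420],(500,400),interpolation=3)
cv2.imwrite("pics/s1.png",a)
E
```

```text
clock: 2.6
eef_pos: [535.2, -250.4, 277.4]
orientation: [-3.138, -0.001, 1.414]
contact_force: [-0.8, 0.5, 0.3]
grip_width: 0.1
grasp_force: 0.0
2.7667 [ 535.9 -250.8  279.4] [-3.14  -0.     1.415] [-1.1  0.6  0.1]
[0.0183 0.0133 0.0571] stand xy -2.6628119668192753 1.340478598065594
```

View pics/s1.png

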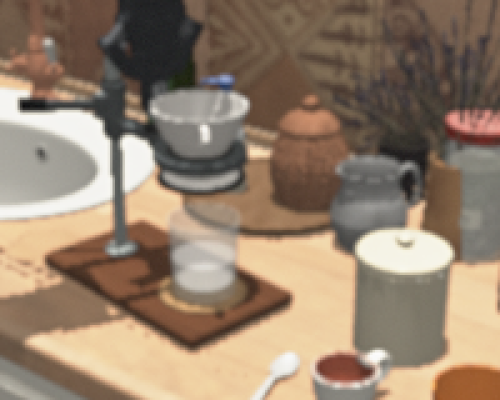

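The crop shows the closed gripper above the bar. The seat (bottom at about v 190) is clear of the glass rim (v 210–222), a gap of roughly 25–35 mm. I'll start the descent.

```bash
python3 -m pendant '[{"dx":0.018,"dy":0.013,"dz":0.025,"spin":0},{"dx":0,"dy":0,"dz":0.015,"spin":0},{"dx":0,"dy":0,"dz":0.01,"spin":0},{"dx":0,"dy":0,"dz":0.01,"spin":0},{"dx":0,"dy":0,"dz":0,"spin":0}]'|sed -n 2,4p
python3 -m pendant '[{"dx":0,"dy":0,"dz":0.01,"spin":0},{"dx":0,"dy":0,"dz":0.01,"spin":0},{"dx":0,"dy":0,"dz":0,"spin":0}]'|sed -n 2,4p
python3 -m pendant '[{"dx":0,"dy":0,"dz":0.01,"spin":0},{"dx":0,"dy":0,"dz":0.01,"spin":0},{"dx":0,"dy":0,"dz":0,"spin":0}]'|sed -n 2,4p
python3 go.py 0 5 260
```

```text
eef_pos: [539.3, -247.2, 267.6]
orientation: [-3.141, -0.0, 1.417]
contact_force: [-0.1, -0.1, -0.8]
eef_pos: [539.5, -247.3, 264.3]
orientation: [3.141, 0.0, 1.417]
contact_force: [-0.1, 0.7, 2.4]
eef_pos: [539.5, -247.4, 260.1]
orientation: [3.141, 0.0, 1.417]
contact_force: [0.2, 0.3, 2.6]
3.7833 [ 539.5 -247.4  260.1] [3.141 0.    1.417] [0.2 0.3 2.6]
[-0.0013 -0.002   0.0006] stand xy 0.39057653903126943 5.264597651113688
```

```bash
python3 -m pendant '[{"dx":0,"dy":0,"dz":0.01,"spin":0},{"dx":0,"dy":0,"dz":0.01,"spin":0},{"dx":0,"dy":0,"dz":0.01,"spin":0},{"dx":0,"dy":0,"dz":0.01,"spin":0},{"dx":0,"dy":0,"dz":0,"spin":0}]'|sed -n 2,4p
python3 - <<'E'
from rig import r
import cv2,numpy as np
f=r.grab_frame("scene"); np.savez("s2.npz",**f)
a=cv2.resize(f["img"][125:230,265:345],(480,630),interpolation=3)[:600]
cv2.imwrite("pics/s2.png",a)
E
```

```text
eef_pos: [539.5, -247.4, 251.9]
orientation: [3.141, 0.0, 1.417]
contact_force: [-0.0, 1.0, 3.5]
```

View pics/s2.png

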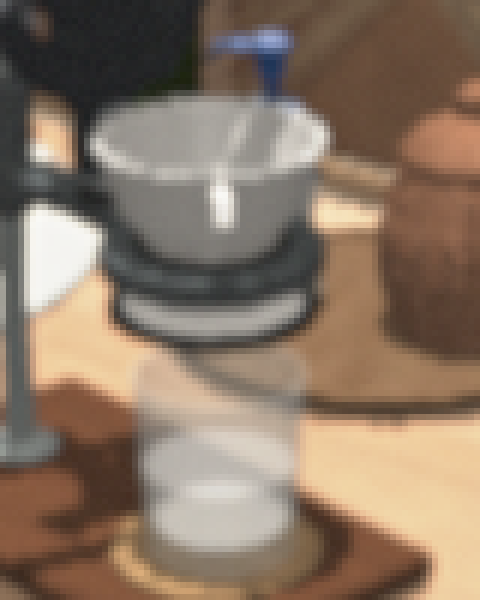

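The seat's black lower edge is nearest the camera at crop (215,345), with the ring's underside edge at about (215,298). I'll compute the height from that.

```bash
python3 - <<'E'
from h import *
f=load("s2.npz"); R,t=cam(f); c=(-R.T@t)[:2]
D=st(0,-67); d=c-D; d/=np.linalg.norm(d)
for z in (105,110,120,125,130,135,140,145,150): print(z,(px(f,[*(D+47*d),z])[0]-[265,125])*6,(px(f,[*(D+39*d),z])[0]-[265,125])*6)
G=st(0,-67); print("glass base near",(px(f,[*(D+39*d),23])[0]-[265,125])*6)
E
```

```text
105 [211.45526154 423.68701   ] [211.30528484 415.62088444]
110 [211.25828538 413.09313484] [211.10925279 405.07778624]
120 [210.86208041 391.78423163] [210.71496087 383.87177162]
125 [210.662843   381.06874086] [210.51669254 373.20840043]
130 [210.46284318 370.31224587] [210.31767027 362.50448062]
135 [210.26207657 359.51451085] [210.11788976 351.75978044]
140 [210.06053874 348.67529819] [209.91734666 340.97406641]
145 [209.85822526 337.79436841] [209.7160366  330.14710324]
150 [209.65513163 326.87148024] [209.51395516 319.27865384]
glass base near [214.4180103  583.03111515]
```

The seat is about 31 mm above the rim, so contact should come at TCP z ≈ 221. I'll go to about 230, then take fine steps.

```bash
python3 -m pendant '[{"dx":0,"dy":0,"dz":0.015,"spin":0},{"dx":0,"dy":0,"dz":0.015,"spin":0},{"dx":0,"dy":0,"dz":0.015,"spin":0},{"dx":0,"dy":0,"dz":0.015,"spin":0},{"dx":0,"dy":0,"dz":0,"spin":0}]'|sed -n 2,4p
python3 -m pendant '[{"dx":0,"dy":0,"dz":0.01,"spin":0},{"dx":0,"dy":0,"dz":0.01,"spin":0},{"dx":0,"dy":0,"dz":0.01,"spin":0},{"dx":0,"dy":0,"dz":0.01,"spin":0},{"dx":0,"dy":0,"dz":0,"spin":0}]'|sed -n 2,4p
python3 - <<'E'
from rig import r
import cv2,numpy as np
f=r.grab_frame("scene"); np.savez("s3.npz",**f)
a=cv2.resize(f["img"][125:230,265:345],(480,630),interpolation=3)[:600]
cv2.imwrite("pics/s3.png",a)
E
```

```text
eef_pos: [539.5, -247.3, 239.7]
orientation: [3.141, 0.0, 1.417]
contact_force: [0.5, 0.3, 1.5]
eef_pos: [539.5, -247.4, 231.8]
orientation: [3.141, 0.0, 1.417]
contact_force: [-1.0, 0.2, 2.8]
```

View pics/s3.png

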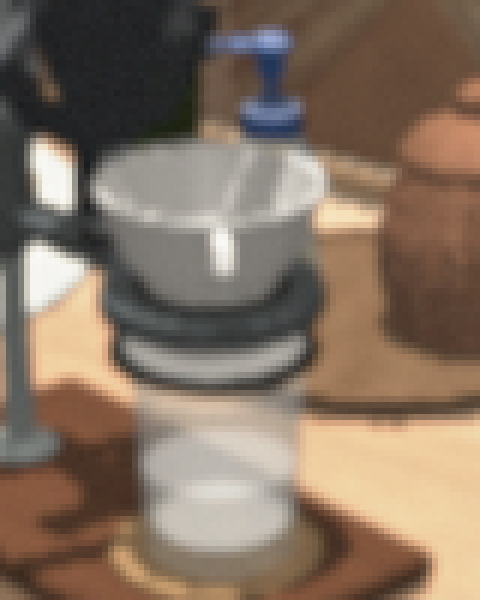

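The seat edge is now at v≈386, so the gap is about 11–12 mm. I'll take smaller steps.

```bash
python3 -m pendant '[{"dx":0,"dy":0,"dz":0.01,"spin":0},{"dx":0,"dy":0,"dz":0.01,"spin":0},{"dx":0,"dy":0,"dz":0.01,"spin":0},{"dx":0,"dy":0,"dz":0,"spin":0}]'|sed -n '2p;4p'
python3 -m pendant '[{"dx":0,"dy":0,"dz":0.0025,"spin":0},{"dx":0,"dy":0,"dz":0.0025,"spin":0},{"dx":0,"dy":0,"dz":0,"spin":0}]'|sed -n '2p;4p'
python3 -m pendant '[{"dx":0,"dy":0,"dz":0.0025,"spin":0},{"dx":0,"dy":0,"dz":0.0025,"spin":0},{"dx":0,"dy":0,"dz":0,"spin":0}]'|sed -n '2p;4p'
```

```text
eef_pos: [539.5, -247.4, 225.7]
contact_force: [-0.2, 0.2, 2.4]
eef_pos: [539.5, -247.4, 224.9]
contact_force: [0.8, -0.8, 4.6]
eef_pos: [539.5, -247.4, 223.9]
contact_force: [0.1, 0.4, 4.1]
```

```bash
python3 -m pendant '[{"dx":0,"dy":0,"dz":0.0025,"spin":0},{"dx":0,"dy":0,"dz":0.0025,"spin":0},{"dx":0,"dy":0,"dz":0,"spin":0}]'|sed -n '2p;4p'
```

```text
eef_pos: [539.5, -247.4, 222.8]
contact_force: [-0.3, 0.6, 3.7]
```

```bash
python3 -m pendant '[{"dx":0,"dy":0,"dz":0.0025,"spin":0},{"dx":0,"dy":0,"dz":0,"spin":0}]'|sed -n '2p;4p'
python3 -m pendant '[{"dx":0,"dy":0,"dz":0.0025,"spin":0},{"dx":0,"dy":0,"dz":0,"spin":0}]'|sed -n '2p;4p'
```

```text
eef_pos: [539.5, -247.3, 222.4]
contact_force: [0.3, 0.2, 4.1]
eef_pos: [539.5, -247.4, 222.3]
contact_force: [-1.0, 0.6, 5.8]
```

```bash
python3 -m pendant '[{"dx":0,"dy":0,"dz":0.0025,"spin":0},{"dx":0,"dy":0,"dz":0,"spin":0}]'|sed -n '2p;4p'
python3 -m pendant '[{"dx":0,"dy":0,"dz":0.0025,"spin":0},{"dx":0,"dy":0,"dz":0,"spin":0}]'|sed -n '2p;4p'
```

```text
eef_pos: [539.5, -247.4, 222.3]
contact_force: [-1.3, 0.9, 7.4]
eef_pos: [539.5, -247.3, 222.2]
contact_force: [-2.6, 0.5, 10.8]
```

```bash
python3 -m pendant '[{"dx":0,"dy":0,"dz":0.0025,"spin":0},{"dx":0,"dy":0,"dz":0,"spin":0}]'|sed -n '2p;4p'
```

```text
eef_pos: [539.5, -247.4, 222.2]
contact_force: [-2.5, 2.5, 12.8]
```

The arm stops at TCP z 222.3 and the force climbs: seated, with about 8 N on the rim. It has been held there with the clamp open. I'll back off and plan the lever move.

```bash
python3 -m pendant '[{"dx":0,"dy":0,"dz":0,"spin":0},{"dx":0,"dy":0,"dz":0,"spin":0},{"dx":0,"dy":0,"dz":-0.01,"spin":0},{"dx":0,"dy":0,"dz":-0.02,"spin":0},{"dx":0,"dy":0,"dz":-0.1,"spin":0}]'|sed -n '2p;4p'
python3 -m pendant '[{"dx":0,"dy":0,"dz":-0.1,"spin":0},{"dx":0,"dy":0,"dz":-0.1,"spin":0},{"dx":0,"dy":0,"dz":0,"spin":0}]'|sed -n '2p;4p'
python3 go.py -75 60 288
python3 - <<'E'
from h import *
from rig import r
f=r.grab_frame("top"); np.savez("t2.npz",**f); P=cloud(f); L=np.stack([(P[...,:2]-O)@X,(P[...,:2]-O)@Y,P[...,2]],-1).reshape(-1,3)
l=L[(L[:,0]>-110)&(L[:,0]<-30)&(L[:,1]>75)&(L[:,1]<170)&(L[:,2]>130)&(L[:,2]<185)]
print(len(l),np.percentile(l,[2,50,98],axis=0).round(1) if len(l) else 0)
if len(l)>5:
  g=l[:,:2]-[-18,80]; print(np.degrees(np.median(np.arctan2(g[:,1],-g[:,0]))))
s=r.observe(); yaw=s["orientation"][2]; prev=None
for p in (60,45,35,25,15,5,-5,-15,-25,-35,-40,-44):
    q=np.radians(p); e=np.array([-np.cos(q),np.sin(q)]); n=np.array([np.sin(q),np.cos(q)])
    c=np.array([-18,80])+75*e+(6+14.5*abs(n[0])+11*n[1])*n
    print(p,c.round(1),move([*(st(*c)-(prev if prev is not None else st(*c))),0],1.416)); prev=st(*c)
E
```

```text
eef_pos: [537.7, -246.6, 242.9]
contact_force: [0.1, 0.1, -0.4]
eef_pos: [540.7, -248.0, 289.9]
contact_force: [0.1, -0.5, 1.3]
7.7167 [ 540.7 -248.   289.9] [3.135e+00 2.000e-03 1.417e+00] [ 0.1 -0.5  1.3]
[ 0.2762 -0.3834  0.0094] stand xy 1.7060392097654429 4.792770849256645
72 [[-69.6 105.6 153.6]
 [-59.1 119.9 162.4]
 [-39.8 133.4 168.7]]
45.50445460240644
60 [-34.7 157. ] [ 0.  0. -0.]
45 [-54. 150.] [-0.0348 -0.0969 -0.    ]
35 [-66.1 142.1] [-0.0395 -0.0601 -0.    ]
25 [-76.6 131.7] [-0.052  -0.0529 -0.    ]
15 [-85.2 119.1] [-0.0632 -0.0426 -0.    ]
5 [-91.1 104.7] [-0.072  -0.0297 -0.    ]
-5 [-94.3  91.6] [-0.0654 -0.0159 -0.    ]
-15 [-95.7  80.3] [-0.0567 -0.0071 -0.    ]
-25 [-95.3  68.3] [-0.0597  0.0021 -0.    ]
-35 [-92.8  56.1] [-0.0612  0.0125 -0.    ]
-40 [-90.7  50. ] [-0.0305  0.0105 -0.    ]
-44 [-88.6  45.2] [-0.0241  0.0105 -0.    ]
```

The lever is 45.5° open with its top at about z 165, as expected. I'm routing round the column to the start of the push.

```bash
python3 -m pendant '[{"dx":0.092,"dy":-0.128,"dz":0,"spin":0},{"dx":0.092,"dy":-0.128,"dz":0,"spin":0},{"dx":0.092,"dy":-0.128,"dz":0,"spin":0},{"dx":0.16,"dy":0.05,"dz":0,"spin":0},{"dx":0.16,"dy":0.05,"dz":0,"spin":0}]'|sed -n '2p;4p'
python3 -m pendant '[{"dx":0.16,"dy":0.045,"dz":0,"spin":0},{"dx":0,"dy":0,"dz":0,"spin":0},{"dx":0,"dy":0,"dz":0,"spin":0}]'|sed -n '2p;4p'
python3 go.py -46 158 218
```

```text
eef_pos: [499.3, -120.0, 284.9]
contact_force: [1.4, -0.4, 0.1]
eef_pos: [515.1, -89.3, 284.8]
contact_force: [-0.9, -0.1, 0.1]
8.4333 [515.1 -89.3 284.8] [-3.138  0.     1.42 ] [-0.9 -0.1  0.1]
[0.0014 0.0099 0.3339] stand xy -47.96995298005244 157.70962926472433
```

```bash
python3 -m pendant '[{"dx":0,"dy":0.01,"dz":0.1,"spin":0},{"dx":0,"dy":0,"dz":0.1,"spin":0},{"dx":0,"dy":0,"dz":0.09,"spin":0},{"dx":0,"dy":0,"dz":0.044,"spin":0},{"dx":0,"dy":0,"dz":0,"spin":0}]'|sed -n '2p;4p'
python3 go.py -54 150 218
python3 - <<'E'
from rig import r
import cv2,numpy as np
f=r.grab_frame("top"); a=cv2.resize(f["img"][135:235,175:335],(800,500),interpolation=3); cv2.imwrite("pics/t3.png",a)
E
```

```text
eef_pos: [515.6, -91.6, 216.9]
contact_force: [-0.2, 0.3, 0.7]
8.85 [515.6 -91.6 216.9] [-3.135  0.     1.416] [-0.2  0.3  0.7]
[-0.0275 -0.0342 -0.0053] stand xy -47.15640855421873 155.4948883107409
```

View pics/t3.png

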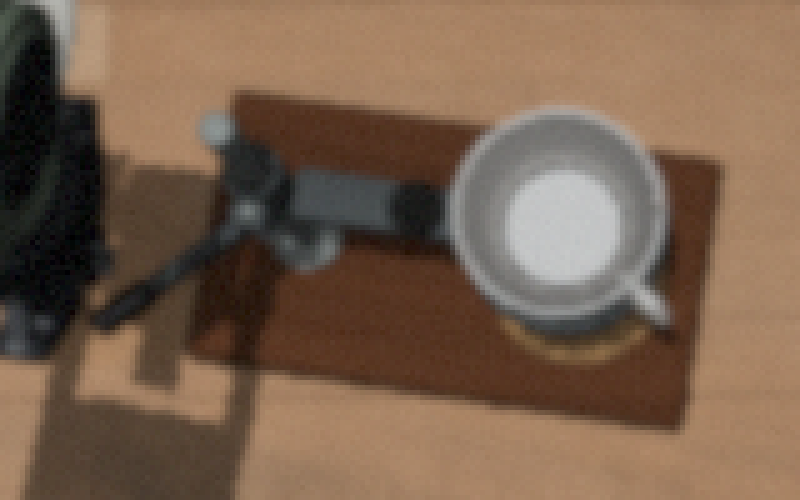

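The gripper (crop left) is on the open side of the lever, whose tip is at (105,320). The dripper and glass are unchanged. I'll sweep the lever along the arc.

```bash
python3 -m pendant '[{"dx":-0.027,"dy":-0.034,"dz":0,"spin":0},{"dx":-0.02,"dy":-0.03,"dz":0,"spin":0},{"dx":-0.02,"dy":-0.03,"dz":0,"spin":0},{"dx":-0.026,"dy":-0.026,"dz":0,"spin":0},{"dx":-0.026,"dy":-0.026,"dz":0,"spin":0}]'|sed -n '2p;4p'
python3 -m pendant '[{"dx":-0.032,"dy":-0.021,"dz":0,"spin":0},{"dx":-0.032,"dy":-0.021,"dz":0,"spin":0},{"dx":-0.036,"dy":-0.015,"dz":0,"spin":0},{"dx":-0.036,"dy":-0.015,"dz":0,"spin":0},{"dx":0,"dy":0,"dz":0,"spin":0}]'|sed -n '2p;4p'
python3 go.py -94.3 91.6 218
```

```text
eef_pos: [484.3, -110.4, 220.3]
contact_force: [0.4, 0.1, 0.8]
eef_pos: [465.6, -135.8, 219.5]
contact_force: [0.3, -0.0, -0.7]
9.7333 [ 465.6 -135.8  219.5] [-3.141e+00  1.000e-03  1.416e+00] [ 0.3 -0.  -0.7]
[-0.0629 -0.0223  0.0077] stand xy -89.83034980051777 104.17596294257181
```

```bash
cat > lev.py <<'E'
from h import *
from rig import r
f=r.grab_frame("top"); P=cloud(f); L=np.stack([(P[...,:2]-O)@X,(P[...,:2]-O)@Y,P[...,2]],-1).reshape(-1,3)
l=L[(L[:,2]>145)&(L[:,2]<185)]; g=l[:,:2]-[-18,80]; d=np.hypot(*g.T); k=(d>28)&(d<95)&(g[:,0]<-5); g=g[k]
A=np.degrees(np.arctan2(g[:,1],-g[:,0])); print(len(A),np.percentile(A,[5,25,50,75,95]).round(1),"max r",d[k].max() if k.any() else 0)
cv2.imwrite("pics/lev.png",cv2.resize(f["img"][135:235,175:335],(800,500),interpolation=3))
E
python3 lev.py
```

```text
167 [-1.6  0.1  3.2  6.9 11. ] max r 91.29953349935685
```

View pics/lev.png

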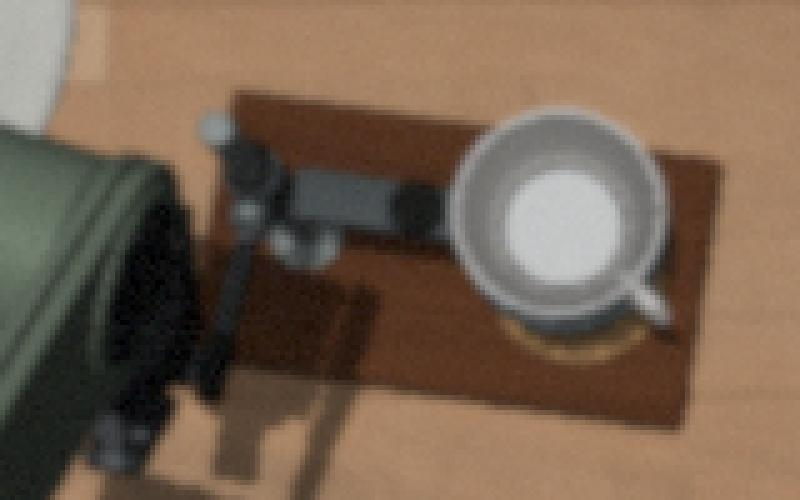

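The lever has followed to about 3° and is pointing straight out toward the robot. I'll continue to home.

```bash
python3 -m pendant '[{"dx":-0.032,"dy":-0.011,"dz":0,"spin":0},{"dx":-0.031,"dy":-0.011,"dz":0,"spin":0},{"dx":-0.028,"dy":-0.004,"dz":0,"spin":0},{"dx":-0.028,"dy":-0.003,"dz":0,"spin":0},{"dx":-0.03,"dy":0.001,"dz":0,"spin":0}]'|sed -n '2p;4p'
python3 -m pendant '[{"dx":-0.03,"dy":0.001,"dz":0,"spin":0},{"dx":-0.03,"dy":0.006,"dz":0,"spin":0},{"dx":0,"dy":0,"dz":0,"spin":0}]'|sed -n '2p;4p'
python3 go.py -90.7 50 218; python3 lev.py
```

```text
eef_pos: [456.7, -163.1, 219.8]
contact_force: [3.2, 5.4, 0.6]
eef_pos: [455.7, -176.3, 219.6]
contact_force: [0.2, -0.2, 0.2]
10.45 [ 455.7 -176.3  219.6] [-3.141e+00  1.000e-03  1.417e+00] [ 0.2 -0.2  0.2]
[-0.0629  0.013   0.0079] stand xy -93.29672467755913 62.58182009301958
75 [-34.  -32.5 -30.5 -27.6 -19.2] max r 92.79995624832686
```

```bash
python3 -m pendant '[{"dx":-0.02,"dy":0.005,"dz":0,"spin":0},{"dx":-0.02,"dy":0.005,"dz":0,"spin":0},{"dx":-0.015,"dy":0.004,"dz":0,"spin":0},{"dx":0,"dy":0,"dz":0,"spin":0}]'|sed -n '2p;4p'
python3 go.py -89 46 218; python3 lev.py
```

```text
eef_pos: [456.9, -186.9, 219.5]
contact_force: [-0.6, 1.2, 0.1]
10.8333 [ 456.9 -186.9  219.5] [-3.141 -0.     1.416] [-0.6  1.2  0.1]
[-0.0314  0.0078  0.0074] stand xy -90.55834260256859 52.27451654051478
46 [-40.  -38.8 -36.9 -34.5 -28.5] max r 94.54611061441713
```

Nearly home. I'll push on gently to the stop.

```bash
python3 -m pendant '[{"dx":-0.012,"dy":0.004,"dz":0,"spin":0},{"dx":-0.01,"dy":0.003,"dz":0,"spin":0},{"dx":0,"dy":0,"dz":0,"spin":0}]'|sed -n '2p;4p'
python3 -m pendant '[{"dx":-0.01,"dy":0.003,"dz":0,"spin":0},{"dx":0,"dy":0,"dz":0,"spin":0}]'|sed -n '2p;4p'
```

```text
eef_pos: [457.8, -190.4, 219.5]
contact_force: [0.3, 4.7, 0.6]
eef_pos: [458.0, -192.2, 219.5]
contact_force: [0.5, 6.3, 0.4]
```

```bash
python3 go.py -89 46 218;python3 lev.py
```

```text
11.3 [ 458.  -192.2  219.5] [-3.141e+00 -3.000e-03  1.416e+00] [0.5 6.3 0.4]
[-0.0063 -0.002   0.0074] stand xy -88.59960833412629 47.25330329139573
32 [-43.3 -42.1 -40.2 -38.4 -36.3] max r 91.41397155921474
```

```bash
python3 -m pendant '[{"dx":-0.01,"dy":0.003,"dz":0,"spin":0},{"dx":0,"dy":0,"dz":0,"spin":0}]'|sed -n '2p;4p'
python3 -m pendant '[{"dx":-0.005,"dy":0.002,"dz":0,"spin":0},{"dx":-0.005,"dy":0.001,"dz":0,"spin":0},{"dx":0,"dy":0,"dz":0,"spin":0}]'|sed -n '2p;4p'
```

```text
eef_pos: [458.2, -193.8, 219.5]
contact_force: [0.8, 7.2, 0.6]
eef_pos: [458.3, -194.4, 219.4]
contact_force: [0.8, 13.6, 2.6]
```

```bash
python3 -m pendant '[{"dx":-0.005,"dy":0.002,"dz":0,"spin":0},{"dx":-0.005,"dy":0.001,"dz":0,"spin":0},{"dx":0,"dy":0,"dz":0,"spin":0}]'|sed -n '2p;4p'; python3 lev.py
```

```text
eef_pos: [458.4, -194.9, 219.3]
contact_force: [2.1, 20.1, 3.9]
24 [-44.3 -43.4 -41.8 -39.8 -38.1] max r 91.35043466646546
```

The lever is at its stop: the force climbs with no motion. I'll back off, rise, and check with a picture.

```bash
python3 -m pendant '[{"dx":0.02,"dy":-0.006,"dz":0,"spin":0},{"dx":0.06,"dy":-0.02,"dz":0,"spin":0},{"dx":0.06,"dy":-0.05,"dz":0,"spin":0},{"dx":0,"dy":-0.06,"dz":-0.1,"spin":0},{"dx":0,"dy":-0.06,"dz":-0.1,"spin":0}]'|sed -n '2p;4p'
python3 -m pendant '[{"dx":0,"dy":0,"dz":-0.15,"spin":0},{"dx":0,"dy":-0.1,"dz":-0.15,"spin":0},{"dx":0,"dy":-0.1,"dz":0,"spin":0},{"dx":0,"dy":0,"dz":0,"spin":0}]'|sed -n '2p;4p'
python3 lev.py; python3 - <<'E'
from rig import r
import cv2
a=r.grab_frame("scene")["img"]; t=cv2.imread("pics/lev.png")
b=cv2.resize(a[125:230,265:345],(480,630),interpolation=3)[:600]
cv2.imwrite("pics/fin.png",cv2.hconcat([cv2.resize(b,(320,400)),cv2.resize(t,(480,300))[:400] if 0 else cv2.copyMakeBorder(cv2.resize(t,(480,300)),0,100,0,0,0)]))
E
```

```text
eef_pos: [423.4, -165.0, 259.1]
contact_force: [0.9, -0.3, -0.1]
eef_pos: [382.6, -159.2, 321.3]
contact_force: [-0.5, -0.2, -1.1]
125 [-40.3 -38.1 -35.7 -33.  -30.5] max r 92.24744315984587
```

View pics/fin.png

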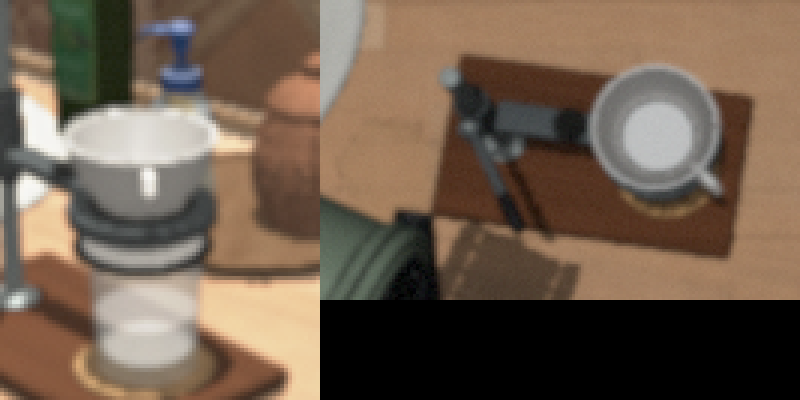

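The final picture shows the lever home (toward the dripper side) and the seat edge on the rim. The glass is upright on its cork disc. I'm handing in.

```bash
python3 -c "
from rig import r
print(r.job_done())"
```

```text
the job is handed in; nothing more can be done
None
```

I handed the job in at about 12 s on the robot clock: the seat was pressed onto the glass rim (about 8 N estimated on the glass), then the lever was swung to its stop and the gripper backed away; the result was not reported, and contact after locking was judged by eye, not measured.

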